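Sort the can capacitors into their holders by size

TASK

Pick out the four round can capacitors and stand each one upright in the round white holder of its size: the smallest can in the smallest holder, the next in the next, and so on up to the largest in the largest. Keep the cans upright, and leave the two rectangular block capacitors where they are.

Things in the scene. Friction and masses are not known exactly. Their poses are not given: they have to be found in the camera images.
- can_smallest: The smallest can capacitor: loose upright round can, 20 mm across and 38 mm tall, grey sleeve, bare aluminium top. Origin at the centre of its underside, z up along the can.
- can_second: The second smallest can capacitor: loose upright round can, 31 mm across and 46 mm tall, grey sleeve, bare aluminium top. Origin at the centre of its underside, z up along the can.
- can_third: The second largest can capacitor: loose upright round can, 42 mm across and 54 mm tall, grey sleeve, bare aluminium top. Origin at the centre of its underside, z up along the can.
- can_largest: The largest can capacitor: loose upright round can, 53 mm across and 62 mm tall, grey sleeve, bare aluminium top. Origin at the centre of its underside, z up along the can.
- holder_smallest: The smallest holder: a white round cup fixed to the bench, open at the top, 36 mm across inside, 42 mm across over its rim, 52 mm over its foot flange. Its rim stands 12 mm above the bench and its dark inner floor lies 4 mm above the bench. Origin at its centre on the bench, z up.
- holder_second: The second smallest holder: a white round cup fixed to the bench, open at the top, 47 mm across inside, 53 mm across over its rim, 63 mm over its foot flange. Its rim stands 12 mm above the bench and its dark inner floor lies 4 mm above the bench. Origin at its centre on the bench, z up.
- holder_third: The second largest holder: a white round cup fixed to the bench, open at the top, 58 mm across inside, 64 mm across over its rim, 74 mm over its foot flange. Its rim stands 12 mm above the bench and its dark inner floor lies 4 mm above the bench. Origin at its centre on the bench, z up.
- holder_largest: The largest holder: a white round cup fixed to the bench, open at the top, 69 mm across inside, 75 mm across over its rim, 85 mm over its foot flange. Its rim stands 12 mm above the bench and its dark inner floor lies 4 mm above the bench. Origin at its centre on the bench, z up.
- block_a: A block capacitor: loose rectangular grey block, 24 (x) by 44 (y) by 36 mm tall, aluminium top with two brass dots; one of two alike. It stays where it is. Origin at the centre of its underside, z up.
- block_b: A block capacitor: loose rectangular grey block, 24 (x) by 44 (y) by 36 mm tall, aluminium top with two brass dots; one of two alike. It stays where it is. Origin at the centre of its underside, z up.

How it is judged:
At the end, for the whole second after the job is handed in: Each of the four cans stands upright (within 0.1 rad) and at rest on the inner floor of the holder of its own size rank, inside its rim (centres within 10 mm); both block capacitors are within 20 mm of where they started (horizontal distance between can_smallest and holder_smallest below 0.01 m and z of can_smallest in the frame of holder_smallest between 0.001 and 0.007 m and angle between each of can_smallest, can_second, can_third, can_largest's own z axis and vertical below 0.1 rad and linear speed of each of can_smallest, can_second, can_third, can_largest below 0.01 m/s and horizontal distance between can_second and holder_second below 0.01 m and z of can_second in the frame of holder_second between 0.001 and 0.007 m and horizontal distance between can_third and holder_third below 0.01 m and z of can_third in the frame of holder_third between 0.001 and 0.007 m and horizontal distance between can_largest and holder_largest below 0.01 m and z of can_largest in the frame of holder_largest between 0.001 and 0.007 m and distance of each of block_a, block_b from where it was at the start of the episode below 0.02 m); the robot touches nothing.
It fails at once if a can is tipped more than 35 degrees from upright (angle between any of can_smallest, can_second, can_third, can_largest's own z axis and vertical above 0.61 rad).
It fails at once if block capacitor a is shifted by more than 20 mm or tipped (distance of block_a from where it was at the start of the episode above 0.02 m or angle between block_a's own z axis and vertical above 0.35 rad).
It fails at once if block capacitor b is shifted by more than 20 mm or tipped (distance of block_b from where it was at the start of the episode above 0.02 m or angle between block_b's own z axis and vertical above 0.35 rad).
It also fails if it takes over 93 s, if anything falls off the work surface, if the arm or the gripper's body presses on something with over 40 N, if the wrist force passes 120 N, or if a joint passes its speed limit or range.

ROBOT

A 7-joint arm with a two-finger parallel gripper is mounted at the origin on a cart in front of the work surface, level with it; the furniture and walls round the work are solid. World frame = base frame: x ahead of the robot, y to its left, z up, the work surface at z = 0. Lengths are in m, angles in rad, forces in N, time in s.
With the tool pointing down it reaches from about 0.425 to 1.025 m from the base axis. Payload 9.4 kg.
Tool frame: the origin (TCP) lies between the finger pads; the fingertips stand 17 mm ahead of it and the grasp point (between the pads) lies 2 mm behind it; z points along the fingers, y is the line along which they close (so a half turn about z gives the same grasp; the last joint's range is limited). The gripper opens to 93 mm and grips with 3 to 60 N. Pads are 15 mm wide; open, the fingers measure 128 mm over their backs; the gripper's body (75 mm by 188 mm) begins 65 mm behind the grasp point.
Start: joints at [1.114, 0.599, -0.003, 1.599, 0.002, 0.943, -0.08], TCP at [0.269, -0.673, 0.236] pointing down, gripper open.
Joint ranges: [-2.57, 2.57], [-0.35, 1.97], [-1.29, 1.29], [0.11, 2.56], [-1.05, 4.19], [0.11, 1.86], [-2.63, 2.63]. Speed limits (rad/s): [2.22, 2.22, 3.01, 3.01, 3.14, 3.14, 3.14].

INTERFACE

Orientations are given as [roll, pitch, yaw] about the fixed x, y, z axes, in that order (R = Rz(yaw) Ry(pitch) Rx(roll)).
In Python, from station import readout, optics, ticket gives the robot as it stands.
- The arm moves only by the shell command python3 -m inch 'ROWS' [FORCE]. ROWS is a JSON object of lists of equal length, an entry for each row: "delta_pos": the shift along the tool's x, y, z in cm, a list of three; "turn": the turn, a rotation vector about the tool's x, y, z in degrees, a list of three; "gripper": the opening, from 0 (shut) to 1 (fully open). A call has 1 to 5 rows; each row shifts and turns the commanded pose from where the row before left it, along the tool's axes as they then stand; what a row does not reach is not made up. A row lasts 1/8 s, in which the tool goes at most 62.5 mm and 10.7 degrees, less where a joint would pass 70% of its speed; a pose out of reach is approached as far as the arm can. A call is refused whole if a number of a shift passes 6.25 or a number of a turn 10.7, either way. A call with a gripper value outside its range is refused whole. The fingers move at their own pace and stop on an object; FORCE is the grip in N (left out, the last holds). Time passes only in rows, so rows that do not move let the fingers close. It gives the time, the measured TCP pose, the force, the opening and the grip force at its end, in the units of the state.
- readout.get_state(): the state, without advancing time (a new reading comes with each control period).
- optics.camera(name): name is "side" or "top"; returns a dict with "img" (400x640x3 uint8, red, green, blue), "depth" (400x640 float32, m along the optical axis (not along the pixel's ray), 0 where there is no reading), "fx", "fy", "cx", "cy" (pixels), "xyz" and "attitude" of the camera in the world. Camera axes: x right, y down, z forward; pixel columns grow to the right and rows downward; lengths in m; the calibration is good to about 2 mm. A picture is of the moment at which its call begins.
- ticket.close_job(): hands the job in; it is judged then, once.
The state is a dict: "clock": time; "joints": joint angles; "joint_vel": joint speeds; "joint_torque": joint torques, N m; "ee_pos": TCP position; "orientation": TCP orientation; "ft_force": force on the tool from outside, world axes, zero at the start; "moment": the same for the moment, N m; "opening": opening from 0.0 (shut) to 1.0 (fully open); "grip_force": force on a finger pad.
Only numpy, scipy, OpenCV 4.12 (cv2) and the standard library are available. Lean on these libraries where they do the work, as an engineer would, in place of code of your own. Each camera call takes 0.05 s, during which the arm holds its last target. There are 200 camera calls.

## Working session

There is one attempt and no reset: what is moved stays moved. The work goes in short steps, Python scripts to look and compute and a shell command to move; the robot and the scene stay as the last step left them, time stands still between calls to the robot, and variables do not carry over. Pictures are saved under pics/ and viewed, at most 14 in all, crops included, and the job is handed in when it is done.

```bash
ls; mkdir -p pics; python3 - <<'E'
from station import readout, optics
import cv2,numpy as np
s=readout.get_state();print(s)
for n in("top","side"):
    c=optics.camera(n);cv2.imwrite(f"pics/{n}0.png",c["img"][...,::-1]);print(n,c["fx"],c["fy"],c["cx"],c["cy"],c["xyz"],c["attitude"])
    np.savez(f"{n}0.npz",**c)
E
```

```text
pics
{'clock': 0.0, 'joints': array([ 1.11429369,  0.60012641, -0.00253829,  1.60011376,  0.00179695,
        0.94290422, -0.07981916]), 'joint_vel': array([ 9.70261251e-05, -1.52349921e-04,  5.38683182e-04, -3.24315982e-04,
       -1.45367333e-04, -1.39368977e-03,  2.66147947e-04]), 'joint_torque': array([ 7.12653200e-04, -7.65066147e+01,  1.49793092e+00, -2.52347606e+01,
       -5.24467311e-02,  1.68761378e-02,  1.13774745e-04]), 'ee_pos': array([ 0.26859839, -0.67291674,  0.23476485]), 'orientation': array([-3.14004962e+00,  1.42573444e-04,  3.79836181e-01]), 'ft_force': array([ 0.87479232, -0.91144218, -0.11514339]), 'moment': array([0.05368283, 0.02269885, 0.02363954]), 'grip_force': 0.0, 'opening': 0.9992360314883059}
top 432.5902652595232 432.5902652595232 324.4410802177782 201.75201847924234 [0.37095723 0.13636004 0.88421078] [-2.9463302  -0.0330028  -1.55878082]
side 510.04881547639576 510.04881547639576 319.65061046915196 199.34170122998952 [0.36323932 0.88151341 0.57111269] [-2.17210417  0.00517015 -2.94012693]
```

View pics/top0.png

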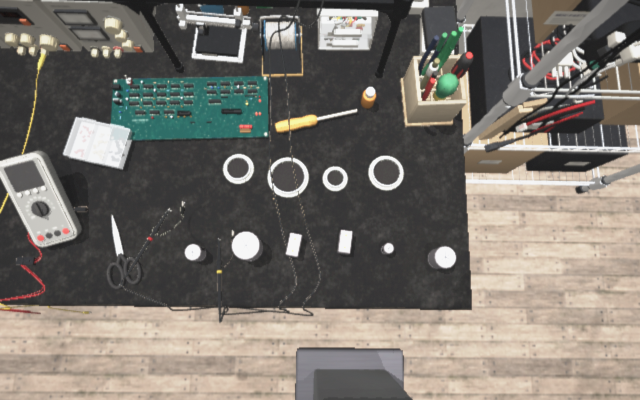

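View pics/side0.png

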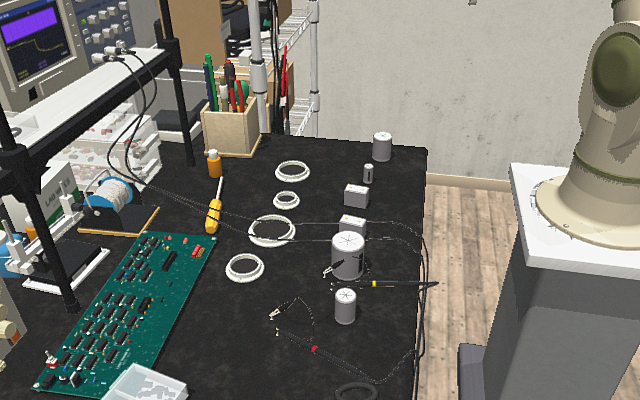

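The top view shows cans at about (193,253), (246,246), (388,249) and (442,258), with blocks at (294,244) and (345,243). Holders are at (238,169), (288,177), (335,179) and (386,172). The side view agrees, and cables cross the middle of the bench.

```bash
cat > h.py <<'E'
import numpy as np,cv2
from scipy.spatial.transform import Rotation as R
def ray(c,u,v):
    d=np.stack([(np.asarray(u,float)-c["cx"])/c["fx"],(np.asarray(v,float)-c["cy"])/c["fy"],np.ones(np.shape(u))],-1)
    return d@R.from_euler("xyz",c["attitude"]).as_matrix().T
def plane(c,u,v,z):
    d=ray(c,u,v);return c["xyz"]+d*((z-c["xyz"][2])/d[...,2])[...,None]
def cloud(c):
    v,u=np.mgrid[:400,:640];return c["xyz"]+ray(c,u,v)*c["depth"][...,None]
def hull_circle(c,m,z):
    """centre/diameter of bright mask mapped on plane z by ellipse-free circle fit of the hull"""
    cs,_=cv2.findContours(m,cv2.RETR_EXTERNAL,cv2.CHAIN_APPROX_NONE)
    k=cv2.convexHull(max(cs,key=cv2.contourArea))[:,0]
    p=plane(c,k[:,0],k[:,1],z)[:,:2]
    A=np.c_[2*p,np.ones(len(p))];s=np.linalg.lstsq(A,(p**2).sum(1),rcond=None)[0]
    return s[:2],2*np.sqrt(s[2]+s[:2]@s[:2])
E
python3 - <<'E'
from h import *
c=dict(np.load("top0.npz"));P=cloud(c)
def box(u,v,r,zlo,z,thr=None):
    m=np.zeros((400,640),np.uint8);s=np.s_[v-r:v+r,u-r:u+r]
    g=c["img"].min(-1)[s]
    m[s]=((g>150)&(P[s][...,2]>zlo)).astype(np.uint8)*255
    return hull_circle(c,m,z),np.round(np.nanmedian(P[s][...,2][m[s]>0]),4)
for n,u,v,z in[("A",193,253,.046),("B",246,246,.062),("C",388,249,.038),("D",442,258,.054)]:print(n,box(u,v,22,z-.006,z))
for n,u,v in[("h",238,169),("h",288,177),("h",335,179),("h",386,172)]:print(n,box(u,v,26,.006,.012))
for n,u,v in[("b",294,244),("b",345,243)]:
    s=np.s_[v-18:v+18,u-16:u+16];p=P[s][P[s][...,2]>.03];print(n,len(p),cv2.minAreaRect(p[:,:2].astype(np.float32)*1000),np.median(p[:,2]))
# obstacles map: max height by cell over region
q=P[(c["depth"]>0)]
print("cols y=.7..-.5, rows x")
for x in np.arange(.3,1.0,.04):
    r=[]
    for y in np.arange(.66,-.42,-.06):
        w=q[(q[:,0]>=x)&(q[:,0]<x+.04)&(q[:,1]<=y)&(q[:,1]>y-.06)]
        r.append("%4d"%(1000*w[:,2].max()) if len(w) else "  --")
    print("%.2f"%x," ".join(r))
print(plane(c,np.array([270,322]),np.array([150,290]),0.0))
E
```

```text
A ((array([0.43538891, 0.36207599]), np.float64(0.02975414709022262)), np.float64(0.0454))
B ((array([0.4481321 , 0.25982542]), np.float64(0.0517528266070014)), np.float64(0.0614))
C ((array([ 0.44915342, -0.01608761]), np.float64(0.018951530887738315)), np.float64(0.0369))
D ((array([ 0.4322283 , -0.12243601]), np.float64(0.040944824966821156)), np.float64(0.0532))
h ((array([0.61283373, 0.29044811]), np.float64(0.0546398126697372)), np.float64(0.0106))
h ((array([0.59679071, 0.18791567]), np.float64(0.0774389648060175)), np.float64(0.0107))
h ((array([0.59644731, 0.08852329]), np.float64(0.04125878147270893)), np.float64(0.0103))
h ((array([ 0.61151766, -0.01869575]), np.float64(0.06403961211611565)), np.float64(0.01))
b 276 ((421.8603515625, 163.7738800048828), (110.31663513183594, 34.652870178222656), 10.866026878356934) 0.03555786797016919
b 277 ((422.2529296875, 89.67979431152344), (34.327789306640625, 134.39793395996094), 62.02522659301758) 0.034980130605498094
cols y=.7..-.5, rows x
0.30    3    1    1   22   21   42   17    4    3    3    2    2    2    1    1   --   --   --
[... 1078 characters left out ...]
95    0  396  297  296  119
0.78    4   22   39   18   18   19   19  227  275    4    3  237  214  213   --  120  294  295  153
0.82  158  162  240  253  250  249  253  255  267  258  272  276  210  210   --  252  250  207  206
0.86  183  183  183    5   52   24   96  166  123  124  125    3   54   54    2  232  235  236  237
0.90   --   --   98   72  115   75  124   93  124  126  124    4   55   55    1  176  182  182  -44
0.94   --   --   29    4   61   42   34    3   54   --   --    3   55   54    2  118  124  -41  -43
0.98   --   --    2    2    2   11   23    3   18   --   --    2   39    3    1 -101 -101 -101 -100
[[0.65627406 0.22640862 0.        ]
 [0.36596414 0.11199964 0.        ]]
```

The rim diameters of 54.6, 77, 41 and 64 mm identify the holders as second, largest, smallest and third. All the heights and can diameters match the given sizes. I'll start with can_third.

```bash
cat > go.py <<'E'
import sys,numpy as np
from station import readout
from scipy.spatial.transform import Rotation as R
s=readout.get_state();t=np.array([float(a) for a in sys.argv[1:4]])
M=R.from_euler("xyz",s["orientation"])
y=s["orientation"][2]
print("t %.2f pos"%s["clock"],s["ee_pos"].round(4),"rpy",s["orientation"].round(3),"open %.3f grip %.1f F"%(s["opening"],s["grip_force"]),s["ft_force"].round(1))
print("delta cm",(M.inv().apply(t-s["ee_pos"])*100).round(2),"turn z deg",round(np.degrees(y-float(sys.argv[4])),1) if len(sys.argv)>4 else "")
E
python3 -m inch '{"delta_pos":[[3,-3.8,0],[3,-3.8,0],[3,-3.8,0],[3,-3.8,0],[3,-3.8,0]],"turn":[[0,0,0],[0,0,0],[0,0,0],[0,0,0],[0,0,0]],"gripper":[0.9,0.8,0.8,0.8,0.8]}' 20
python3 -m inch '{"delta_pos":[[3,-3.8,0],[3,-3.8,0],[3,-3.8,0],[3,-3.8,0],[3,-3.8,0]],"turn":[[0,0,0],[0,0,0],[0,0,0],[0,0,0],[0,0,0]],"gripper":[0.8,0.8,0.8,0.8,0.8]}'
python3 -m inch '{"delta_pos":[[3,-3.8,0],[2.7,-3.5,0],[0,0,0],[0,0,0],[0,0,0]],"turn":[[0,0,0],[0,0,0],[0,0,-10.3],[0,0,-10.3],[0,0,-10.3]],"gripper":[0.8,0.8,0.8,0.8,0.8]}'
python3 -m inch '{"delta_pos":[[0,0,0],[0,0,0],[0,0,0],[0,0,0],[0,0,0]],"turn":[[0,0,-10.3],[0,0,-10.3],[0,0,-10.3],[0,0,-10.3],[0,0,-10.3]],"gripper":[0.8,0.8,0.8,0.8,0.8]}'
python3 -m inch '{"delta_pos":[[0,0,0],[0,0,0],[0,0,0]],"turn":[[0,0,-10.3],[0,0,0],[0,0,0]],"gripper":[0.8,0.8,0.8]}'
python3 go.py .432 -.122 .12 2.0
```

```text
clock: 0.72
ee_pos: [0.3379, -0.4396, 0.2354]
orientation: [-3.141, 0.0, 0.38]
ft_force: [0.8, -0.4, 0.5]
opening: 0.802
grip_force: 0.0
clock: 1.35
ee_pos: [0.4067, -0.2077, 0.2356]
orientation: [-3.142, 0.0, 0.38]
ft_force: [0.7, -0.1, 0.2]
opening: 0.796
grip_force: 0.0
clock: 1.98
ee_pos: [0.4323, -0.1199, 0.2355]
orientation: [-3.141, 0.0, 0.926]
ft_force: [-0.1, -1.1, 0.3]
opening: 0.803
grip_force: 0.0
clock: 2.6
ee_pos: [0.4322, -0.1203, 0.2355]
orientation: [-3.141, -0.0, 1.824]
ft_force: [0.3, 0.1, -0.1]
opening: 0.801
grip_force: 0.0
clock: 2.98
ee_pos: [0.4323, -0.1204, 0.2355]
orientation: [-3.141, -0.0, 1.994]
ft_force: [-0.8, -0.2, -0.4]
opening: 0.803
grip_force: 0.0
t 2.98 pos [ 0.4323 -0.1204  0.2355] rpy [-3.141 -0.     1.994] open 0.803 grip 0.0 F [-0.8 -0.2 -0.4]
delta cm [-0.14 -0.09 11.55] turn z deg -0.4
```

```bash

python3 -m inch '{"delta_pos":[[-0.14,-0.1,4],[0,0,4],[0,0,4],[0,0,3],[0,0,2]],"turn":[[0,0,0],[0,0,0],[0,0,0],[0,0,0],[0,0,0]],"gripper":[0.8,0.8,0.8,0.8,0.8]}'
python3 -m inch '{"delta_pos":[[0,0,1.5],[0,0,1],[0,0,0],[0,0,0],[0,0,0]],"turn":[[0,0,0],[0,0,0],[0,0,0],[0,0,0],[0,0,0]],"gripper":[0.8,0.8,0.7,0.6,0.5]}'
python3 -m inch '{"delta_pos":[[0,0,0],[0,0,0],[0,0,0],[0,0,0],[0,0,0]],"turn":[[0,0,0],[0,0,0],[0,0,0],[0,0,0],[0,0,0]],"gripper":[0.4,0.35,0.35,0.35,0.35]}'
python3 go.py .6115 -.0187 .12 2.0
```

```text
clock: 3.6
ee_pos: [0.4318, -0.1218, 0.0643]
orientation: [-3.14, -0.0, 1.995]
ft_force: [1.6, 0.6, -0.5]
opening: 0.798
grip_force: 0.0
clock: 4.22
ee_pos: [0.4323, -0.1221, 0.0411]
orientation: [3.141, 0.001, 1.997]
ft_force: [-0.3, 0.5, -0.1]
opening: 0.542
grip_force: 0.0
clock: 4.85
ee_pos: [0.4322, -0.1222, 0.041]
orientation: [3.141, 0.001, 1.997]
ft_force: [-0.5, -0.3, 6.9]
opening: 0.439
grip_force: 20.0
t 4.85 pos [ 0.4322 -0.1222  0.041 ] rpy [3.141e+00 1.000e-03 1.997e+00] open 0.439 grip 20.0 F [-0.5 -0.3  6.9]
delta cm [ 2.   20.61 -7.89] turn z deg -0.2
```

```bash

python3 -m inch '{"delta_pos":[[0,0,-1],[0,0,-2],[0,0,-3],[0,0,-1.9],[0.2,2,0]],"turn":[[0,0,0],[0,0,0],[0,0,0],[0,0,0],[0,0,0]],"gripper":[0.35,0.35,0.35,0.35,0.35]}'
python3 -m inch '{"delta_pos":[[0.4,4,0],[0.5,5,0],[0.5,5,0],[0.3,3,0],[0.1,1.6,0]],"turn":[[0,0,0],[0,0,0],[0,0,0],[0,0,0],[0,0,0]],"gripper":[0.35,0.35,0.35,0.35,0.35]}'
python3 -m inch '{"delta_pos":[[0,0,0],[0,0,0]],"turn":[[0,0,0],[0,0,0]],"gripper":[0.35,0.35]}'
python3 go.py .6115 -.0187 .046 2.0
python3 - <<'E'
from h import *
from station import optics
c=optics.camera("side");cv2.imwrite("pics/side1.png",c["img"][60:330,200:460,::-1].repeat(2,0).repeat(2,1))
E
```

```text
clock: 5.48
ee_pos: [0.4493, -0.1127, 0.1211]
orientation: [3.141, 0.001, 1.995]
ft_force: [1.6, -0.0, -1.8]
opening: 0.44
grip_force: 20.0
clock: 6.1
ee_pos: [0.6128, -0.0162, 0.1186]
orientation: [3.142, -0.001, 2.0]
ft_force: [-0.2, -0.5, -1.1]
opening: 0.44
grip_force: 20.0
clock: 6.35
ee_pos: [0.61, -0.0193, 0.1192]
orientation: [-3.14, 0.0, 1.997]
ft_force: [0.7, 0.2, -0.7]
opening: 0.439
grip_force: 20.0
t 6.35 pos [ 0.61   -0.0193  0.1192] rpy [-3.14   0.     1.997] open 0.439 grip 20.0 F [ 0.7  0.2 -0.7]
delta cm [-0.    0.17  7.32] turn z deg -0.2
```

View pics/side1.png

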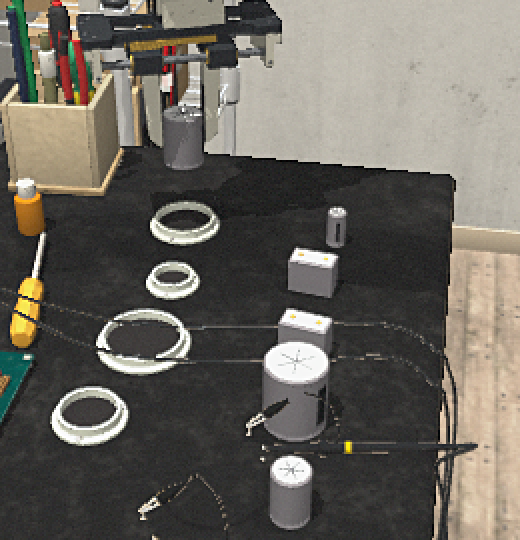

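The can is held upright above its holder at about (185,135) in the crop. I'll lower it.

```bash

python3 -m inch '{"delta_pos":[[0,0.15,3],[0,0,2.5],[0,0,1],[0,0,0.5],[0,0,0.3]],"turn":[[0,0,0],[0,0,0],[0,0,0],[0,0,0],[0,0,0]],"gripper":[0.35,0.35,0.35,0.35,0.35]}'
python3 -m inch '{"delta_pos":[[0,0,0],[0,0,0]],"turn":[[0,0,0],[0,0,0]],"gripper":[0.35,0.35]}'
python3 go.py .6115 -.0187 .045 2.0
```

```text
clock: 7.02
ee_pos: [0.6129, -0.018, 0.047]
orientation: [3.141, 0.0, 1.997]
ft_force: [0.7, -0.2, -1.4]
opening: 0.44
grip_force: 20.0
clock: 7.28
ee_pos: [0.6129, -0.0178, 0.0471]
orientation: [3.141, 0.0, 1.998]
ft_force: [0.1, 0.1, -0.8]
opening: 0.439
grip_force: 20.0
t 7.28 pos [ 0.6129 -0.0178  0.0471] rpy [3.141 0.    1.998] open 0.439 grip 20.0 F [ 0.1  0.1 -0.8]
delta cm [-0.02 -0.16  0.21] turn z deg -0.1
```

```bash

python3 -m inch '{"delta_pos":[[0,-0.1,0.1],[0,0,0.1],[0,0,0],[0,0,0],[0,0,0]],"turn":[[0,0,0],[0,0,0],[0,0,0],[0,0,0],[0,0,0]],"gripper":[0.35,0.35,0.35,0.35,0.46]}'
python3 -m inch '{"delta_pos":[[0,0,0],[0,0,0],[0,0,0],[0,0,0],[0,0,0]],"turn":[[0,0,0],[0,0,0],[0,0,0],[0,0,0],[0,0,0]],"gripper":[0.5,0.55,0.6,0.65,0.65]}'
python3 -m inch '{"delta_pos":[[0,0,-1],[0,0,-2],[0,0,-3],[0,0,-3],[0,0,-1]],"turn":[[0,0,0],[0,0,0],[0,0,0],[0,0,-8],[0,0,-8]],"gripper":[0.65,0.6,0.55,0.5,0.5]}'
python3 go.py .449 -.016 .12 1.57
```

```text
clock: 7.9
ee_pos: [0.6119, -0.0182, 0.0448]
orientation: [3.141, 0.0, 1.998]
ft_force: [0.8, 0.3, -0.8]
opening: 0.455
grip_force: 0.0
clock: 8.52
ee_pos: [0.6117, -0.0182, 0.0446]
orientation: [-3.142, -0.0, 1.998]
ft_force: [-0.3, 0.6, -0.4]
opening: 0.648
grip_force: 0.0
clock: 9.15
ee_pos: [0.6126, -0.0182, 0.1473]
orientation: [3.139, 0.002, 2.282]
ft_force: [-0.0, 0.3, 0.6]
opening: 0.501
grip_force: 0.0
t 9.15 pos [ 0.6126 -0.0182  0.1473] rpy [3.139e+00 2.000e-03 2.282e+00] open 0.501 grip 0.0 F [-0.   0.3  0.6]
delta cm [ 10.84 -12.26   2.68] turn z deg 40.8
```

```bash

python3 -m inch '{"delta_pos":[[0,0,0],[0,0,0],[0,0,0],[0,0,0],[0.05,-3,0]],"turn":[[0,0,10.2],[0,0,10.2],[0,0,10.2],[0,0,10.2],[0,0,0]],"gripper":[0.5,0.5,0.5,0.5,0.5]}'
python3 -m inch '{"delta_pos":[[0.05,-5,0],[0.05,-5,0],[0.05,-3.4,0],[0,0,0],[0,0,0]],"turn":[[0,0,0],[0,0,0],[0,0,0],[0,0,0],[0,0,0]],"gripper":[0.5,0.5,0.5,0.5,0.5]}'
python3 go.py .449 -.016 .033 1.57
```

```text
clock: 9.78
ee_pos: [0.5831, -0.0171, 0.1453]
orientation: [3.139, -0.0, 1.562]
ft_force: [-0.5, 0.3, 0.4]
opening: 0.499
grip_force: 0.0
clock: 10.4
ee_pos: [0.449, -0.0151, 0.1452]
orientation: [3.14, -0.0, 1.565]
ft_force: [0.1, 0.1, 0.3]
opening: 0.502
grip_force: 0.0
t 10.40 pos [ 0.449  -0.0151  0.1452] rpy [ 3.14  -0.     1.565] open 0.502 grip 0.0 F [0.1 0.1 0.3]
delta cm [-0.09 -0.02 11.22] turn z deg -0.3
```

```bash

python3 -m inch '{"delta_pos":[[-0.1,0,3],[0,0,3],[0,0,3],[0,0,1.5],[0,0,0.7]],"turn":[[0,0,0],[0,0,0],[0,0,0],[0,0,0],[0,0,0]],"gripper":[0.5,0.5,0.5,0.5,0.5]}'
python3 -m inch '{"delta_pos":[[0,0,0],[0,0,0],[0,0,0],[0,0,0],[0,0,0]],"turn":[[0,0,0],[0,0,0],[0,0,0],[0,0,0],[0,0,0]],"gripper":[0.4,0.33,0.28,0.24,0.2]}' 12
python3 -m inch '{"delta_pos":[[0,0,0],[0,0,0],[0,0,0]],"turn":[[0,0,0],[0,0,0],[0,0,0]],"gripper":[0.12,0.12,0.12]}'
python3 go.py .5964 .0885 .12 1.57
```

```text
clock: 11.02
ee_pos: [0.4487, -0.016, 0.0315]
orientation: [-3.141, 0.0, 1.565]
ft_force: [0.5, 0.1, 0.3]
opening: 0.498
grip_force: 0.0
clock: 11.65
ee_pos: [0.4479, -0.0163, 0.0328]
orientation: [3.141, -0.0, 1.565]
ft_force: [0.3, -0.3, 0.2]
opening: 0.211
grip_force: 0.1
clock: 12.02
ee_pos: [0.4479, -0.0163, 0.0328]
orientation: [3.141, 0.0, 1.565]
ft_force: [0.6, 0.6, 6.1]
opening: 0.201
grip_force: 12.0
t 12.03 pos [ 0.4479 -0.0163  0.0328] rpy [3.141 0.    1.565] open 0.201 grip 12.0 F [0.6 0.6 6.1]
delta cm [10.57 14.79 -8.72] turn z deg -0.3
```

```bash

python3 -m inch '{"delta_pos":[[0,0,-1],[0,0,-2.5],[0,0,-3],[0,0,-1.7],[1.5,2,0]],"turn":[[0,0,0],[0,0,0],[0,0,0],[0,0,0],[0,0,0]],"gripper":[0.12,0.12,0.12,0.12,0.12]}'
python3 -m inch '{"delta_pos":[[2.6,3.6,0],[2.9,4.1,0],[2.1,3,0],[1.4,2,0],[0,0,0]],"turn":[[0,0,0],[0,0,0],[0,0,0],[0,0,0],[0,0,0]],"gripper":[0.12,0.12,0.12,0.12,0.12]}'
python3 -m inch '{"delta_pos":[[0,0,2],[0,0,3],[0,0,1.5],[0,0,0.5],[0,0,0]],"turn":[[0,0,0],[0,0,0],[0,0,0],[0,0,0],[0,0,0]],"gripper":[0.12,0.12,0.12,0.12,0.12]}'
python3 go.py .5964 .0885 .037 1.57
```

```text
clock: 12.65
ee_pos: [0.467, -0.0026, 0.1164]
orientation: [3.141, 0.001, 1.563]
ft_force: [-0.1, 0.3, 0.3]
opening: 0.2
grip_force: 12.0
clock: 13.28
ee_pos: [0.596, 0.0891, 0.1148]
orientation: [3.141, -0.001, 1.566]
ft_force: [-0.6, 0.4, -0.5]
opening: 0.203
grip_force: 12.0
clock: 13.9
ee_pos: [0.5952, 0.0877, 0.0449]
orientation: [-3.141, 0.0, 1.565]
ft_force: [-0.5, -0.0, -0.4]
opening: 0.201
grip_force: 12.0
t 13.90 pos [0.5952 0.0877 0.0449] rpy [-3.141  0.     1.565] open 0.201 grip 12.0 F [-0.5 -0.  -0.4]
delta cm [0.08 0.12 0.79] turn z deg -0.3
```

```bash

python3 -m inch '{"delta_pos":[[0.1,0.1,0.4],[0,0,0.3],[0,0,0.1],[0,0,0],[0,0,0]],"turn":[[0,0,0],[0,0,0],[0,0,0],[0,0,0],[0,0,0]],"gripper":[0.12,0.12,0.12,0.12,0.12]}'
python3 -m inch '{"delta_pos":[[0,0,0],[0,0,0],[0,0,0],[0,0,0],[0,0,0]],"turn":[[0,0,0],[0,0,0],[0,0,0],[0,0,0],[0,0,0]],"gripper":[0.22,0.25,0.3,0.35,0.4]}'
python3 -m inch '{"delta_pos":[[0,0,-1],[0,0,-3],[0,0,-4],[0,0,-3],[0,0,-1]],"turn":[[0,0,0],[0,0,0],[0,0,0],[0,0,0],[0,0,0]],"gripper":[0.4,0.5,0.6,0.75,0.75]}'
python3 go.py .4481 .2598 .16 1.57
```

```text
clock: 14.52
ee_pos: [0.5964, 0.0889, 0.0369]
orientation: [3.141, 0.0, 1.565]
ft_force: [-0.0, -0.2, 4.6]
opening: 0.2
grip_force: 12.0
clock: 15.15
ee_pos: [0.5963, 0.0889, 0.0365]
orientation: [-3.141, 0.0, 1.565]
ft_force: [0.2, 0.2, -0.8]
opening: 0.39
grip_force: 0.0
clock: 15.78
ee_pos: [0.5972, 0.0889, 0.159]
orientation: [3.138, -0.001, 1.565]
ft_force: [-0.3, -0.5, -0.3]
opening: 0.738
grip_force: 0.0
t 15.78 pos [0.5972 0.0889 0.159 ] rpy [ 3.138e+00 -1.000e-03  1.565e+00] open 0.738 grip 0.0 F [-0.3 -0.5 -0.3]
delta cm [ 17.   -15.01  -0.14] turn z deg -0.3
```

```bash

python3 -m inch '{"delta_pos":[[3,-2.6,0],[4,-3.5,0],[4,-3.5,0],[4,-3.5,0],[2,-1.9,0]],"turn":[[0,0,0],[0,0,0],[0,0,0],[0,0,0],[0,0,0]],"gripper":[0.82,0.82,0.82,0.82,0.82]}'
python3 -m inch '{"delta_pos":[[0,0,1],[0,0,1],[0,0,0]],"turn":[[0,0,0],[0,0,0],[0,0,0]],"gripper":[0.82,0.82,0.82]}'
python3 go.py .4481 .2598 .045 1.57
```

```text
clock: 16.4
ee_pos: [0.445, 0.2618, 0.1563]
orientation: [-3.14, -0.0, 1.568]
ft_force: [0.8, -0.6, 0.1]
opening: 0.822
grip_force: 0.0
clock: 16.77
ee_pos: [0.4477, 0.2582, 0.1353]
orientation: [-3.14, 0.002, 1.563]
ft_force: [-0.5, 0.3, -0.5]
opening: 0.825
grip_force: 0.0
t 16.77 pos [0.4477 0.2582 0.1353] rpy [-3.140e+00  2.000e-03  1.563e+00] open 0.825 grip 0.0 F [-0.5  0.3 -0.5]
delta cm [0.18 0.06 9.03] turn z deg -0.4
```

```bash

python3 -m inch '{"delta_pos":[[0.2,0.05,3],[0,0,3],[0,0,2],[0,0,1],[0,0,0]],"turn":[[0,0,0],[0,0,0],[0,0,0],[0,0,0],[0,0,0]],"gripper":[0.82,0.82,0.82,0.82,0.82]}'
python3 -m inch '{"delta_pos":[[0,0,0],[0,0,0],[0,0,0],[0,0,0],[0,0,0]],"turn":[[0,0,0],[0,0,0],[0,0,0],[0,0,0],[0,0,0]],"gripper":[0.75,0.68,0.62,0.57,0.53]}' 25
python3 -m inch '{"delta_pos":[[0,0,0],[0,0,0],[0,0,0]],"turn":[[0,0,0],[0,0,0],[0,0,0]],"gripper":[0.45,0.45,0.45]}'
python3 go.py .5968 .1879 .12 1.57
```

```text
clock: 17.4
ee_pos: [0.448, 0.2612, 0.0462]
orientation: [-3.141, 0.001, 1.564]
ft_force: [0.7, -0.1, 0.6]
opening: 0.819
grip_force: 0.0
clock: 18.02
ee_pos: [0.4481, 0.2618, 0.0468]
orientation: [3.141, -0.0, 1.565]
ft_force: [-0.2, -1.1, 3.2]
opening: 0.556
grip_force: 25.0
clock: 18.4
ee_pos: [0.4481, 0.2618, 0.0468]
orientation: [3.141, -0.0, 1.565]
ft_force: [1.5, -0.2, 5.0]
opening: 0.556
grip_force: 25.0
t 18.40 pos [0.4481 0.2618 0.0468] rpy [ 3.141 -0.     1.565] open 0.556 grip 25.0 F [ 1.5 -0.2  5. ]
delta cm [-7.3  14.92 -7.31] turn z deg -0.3
```

```bash

python3 -m inch '{"delta_pos":[[0,0,-1],[0,0,-2.3],[0,0,-2.5],[0,0,-1.5],[-1,2,0]],"turn":[[0,0,0],[0,0,0],[0,0,0],[0,0,0],[0,0,0]],"gripper":[0.45,0.45,0.45,0.45,0.45]}'
python3 -m inch '{"delta_pos":[[-1.8,3.7,0],[-2,4.1,0],[-1.4,3.1,0],[-1,2,0],[0,0,0]],"turn":[[0,0,0],[0,0,0],[0,0,0],[0,0,0],[0,0,0]],"gripper":[0.45,0.45,0.45,0.45,0.45]}'
python3 -m inch '{"delta_pos":[[0,0,1.5],[0,0,2],[0,0,1],[0,0,0.5],[0,0,0]],"turn":[[0,0,0],[0,0,0],[0,0,0],[0,0,0],[0,0,0]],"gripper":[0.45,0.45,0.45,0.45,0.45]}'
python3 go.py .5968 .1889 .051 1.57
```

```text
clock: 19.02
ee_pos: [0.4672, 0.2525, 0.121]
orientation: [3.141, -0.001, 1.567]
ft_force: [0.5, 0.1, -1.3]
opening: 0.556
grip_force: 25.0
clock: 19.65
ee_pos: [0.597, 0.1878, 0.1192]
orientation: [-3.141, 0.0, 1.563]
ft_force: [-0.9, 1.0, -2.6]
opening: 0.557
grip_force: 25.0
clock: 20.27
ee_pos: [0.5961, 0.1892, 0.0694]
orientation: [-3.141, 0.0, 1.566]
ft_force: [0.2, -0.2, -1.5]
opening: 0.555
grip_force: 25.0
t 20.27 pos [0.5961 0.1892 0.0694] rpy [-3.141  0.     1.566] open 0.555 grip 25.0 F [ 0.2 -0.2 -1.5]
delta cm [-0.03  0.07  1.84] turn z deg -0.3
```

```bash

python3 -m inch '{"delta_pos":[[0,0.05,0.8],[0,0,0.6],[0,0,0.3],[0,0,0.1],[0,0,0]],"turn":[[0,0,0],[0,0,0],[0,0,0],[0,0,0],[0,0,0]],"gripper":[0.45,0.45,0.45,0.45,0.45]}'
python3 -m inch '{"delta_pos":[[0,0,0],[0,0,0],[0,0,0],[0,0,0],[0,0,0]],"turn":[[0,0,0],[0,0,0],[0,0,0],[0,0,0],[0,0,0]],"gripper":[0.45,0.58,0.63,0.7,0.75]}'
python3 -m inch '{"delta_pos":[[0,0,-1],[0,0,-3],[0,0,-3],[0,0,-3],[0,0,-1]],"turn":[[0,0,0],[0,0,0],[0,0,0],[0,0,0],[0,0,0]],"gripper":[0.75,0.75,0.7,0.65,0.6]}'
python3 go.py .4354 .3621 .15 1.57
```

```text
clock: 20.9
ee_pos: [0.597, 0.1888, 0.0516]
orientation: [-3.142, -0.0, 1.565]
ft_force: [-0.2, 0.8, -2.2]
opening: 0.552
grip_force: 25.0
clock: 21.52
ee_pos: [0.597, 0.1889, 0.0516]
orientation: [3.142, 0.0, 1.565]
ft_force: [-0.2, -0.0, -0.2]
opening: 0.733
grip_force: 0.0
clock: 22.15
ee_pos: [0.5977, 0.1891, 0.1639]
orientation: [3.139, -0.001, 1.565]
ft_force: [0.4, -0.0, 0.8]
opening: 0.611
grip_force: 0.0
t 22.15 pos [0.5977 0.1891 0.1639] rpy [ 3.139e+00 -1.000e-03  1.565e+00] open 0.611 grip 0.0 F [ 0.4 -0.   0.8]
delta cm [ 17.2  -16.34   1.36] turn z deg -0.3
```

Now can_second. I'll open to 0.6 (56 mm) for the 31 mm can.

```bash

python3 -m inch '{"delta_pos":[[3,-2.9,0],[4,-3.8,0],[4,-3.8,0],[4,-3.8,0],[2.2,-2.1,0]],"turn":[[0,0,0],[0,0,0],[0,0,0],[0,0,0],[0,0,0]],"gripper":[0.6,0.6,0.6,0.6,0.6]}'
python3 -m inch '{"delta_pos":[[0,0,1],[0,0,2],[0,0,1],[0,0,0]],"turn":[[0,0,0],[0,0,0],[0,0,0],[0,0,0]],"gripper":[0.6,0.6,0.6,0.6]}'
python3 go.py .4354 .3621 .036 1.57
```

```text
clock: 22.78
ee_pos: [0.4313, 0.3639, 0.1613]
orientation: [-3.141, -0.0, 1.568]
ft_force: [0.5, -0.1, 0.7]
opening: 0.597
grip_force: 0.0
clock: 23.28
ee_pos: [0.4341, 0.3608, 0.1206]
orientation: [-3.14, 0.002, 1.564]
ft_force: [0.4, 0.8, -0.3]
opening: 0.599
grip_force: 0.0
t 23.27 pos [0.4341 0.3608 0.1206] rpy [-3.140e+00  2.000e-03  1.564e+00] open 0.599 grip 0.0 F [ 0.4  0.8 -0.3]
delta cm [0.15 0.14 8.46] turn z deg -0.3
```

```bash

python3 -m inch '{"delta_pos":[[0.05,0.1,3],[0,0,2.5],[0,0,2],[0,0,0.9],[0,0,0]],"turn":[[0,0,0],[0,0,0],[0,0,0],[0,0,0],[0,0,0]],"gripper":[0.6,0.6,0.6,0.6,0.6]}'
python3 -m inch '{"delta_pos":[[0,0,0],[0,0,0],[0,0,0],[0,0,0],[0,0,0]],"turn":[[0,0,0],[0,0,0],[0,0,0],[0,0,0],[0,0,0]],"gripper":[0.53,0.46,0.4,0.36,0.33]}' 15
python3 -m inch '{"delta_pos":[[0,0,0],[0,0,0],[0,0,0]],"turn":[[0,0,0],[0,0,0],[0,0,0]],"gripper":[0.24,0.24,0.24]}'
python3 go.py .6128 .2904 .115 1.57
```

```text
clock: 23.9
ee_pos: [0.4351, 0.3622, 0.0376]
orientation: [-3.141, 0.0, 1.565]
ft_force: [0.1, 0.8, -0.0]
opening: 0.598
grip_force: 0.0
clock: 24.52
ee_pos: [0.435, 0.3623, 0.0377]
orientation: [3.142, -0.0, 1.565]
ft_force: [-0.8, -1.1, 0.4]
opening: 0.337
grip_force: 0.0
clock: 24.9
ee_pos: [0.435, 0.3623, 0.0376]
orientation: [3.142, -0.0, 1.565]
ft_force: [0.7, 0.3, 1.7]
opening: 0.323
grip_force: 15.0
t 24.90 pos [0.435  0.3623 0.0376] rpy [ 3.142 -0.     1.565] open 0.323 grip 15.0 F [0.7 0.3 1.7]
delta cm [-7.09 17.82 -7.74] turn z deg -0.3
```

```bash

python3 -m inch '{"delta_pos":[[0,0,-1],[0,0,-2.5],[0,0,-2.7],[0,0,-1.5],[-1,2.5,0]],"turn":[[0,0,0],[0,0,0],[0,0,0],[0,0,0],[0,0,0]],"gripper":[0.24,0.24,0.24,0.24,0.24]}'
python3 -m inch '{"delta_pos":[[-1.6,4,0],[-1.8,4.5,0],[-1.6,4,0],[-1.1,2.8,0],[0,0,0]],"turn":[[0,0,0],[0,0,0],[0,0,0],[0,0,0],[0,0,0]],"gripper":[0.24,0.24,0.24,0.24,0.24]}'
python3 -m inch '{"delta_pos":[[0,0,1.5],[0,0,2],[0,0,1.5],[0,0,0.5],[0,0,0]],"turn":[[0,0,0],[0,0,0],[0,0,0],[0,0,0],[0,0,0]],"gripper":[0.24,0.24,0.24,0.24,0.24]}'
python3 go.py .6128 .2904 .042 1.57
```

```text
clock: 25.52
ee_pos: [0.459, 0.3536, 0.1163]
orientation: [3.141, -0.002, 1.568]
ft_force: [0.9, -0.1, -0.8]
opening: 0.321
grip_force: 15.0
clock: 26.15
ee_pos: [0.6146, 0.288, 0.1141]
orientation: [3.141, 0.001, 1.561]
ft_force: [-0.5, 0.7, -0.7]
opening: 0.32
grip_force: 15.0
clock: 26.78
ee_pos: [0.6122, 0.2905, 0.059]
orientation: [-3.141, 0.0, 1.565]
ft_force: [0.3, 0.0, -0.6]
opening: 0.317
grip_force: 15.0
t 26.77 pos [0.6122 0.2905 0.059 ] rpy [-3.141  0.     1.565] open 0.317 grip 15.0 F [ 0.3  0.  -0.6]
delta cm [-0.    0.06  1.7 ] turn z deg -0.3
```

```bash

python3 -m inch '{"delta_pos":[[0,0.05,0.8],[0,0,0.5],[0,0,0.3],[0,0,0.1],[0,0,0]],"turn":[[0,0,0],[0,0,0],[0,0,0],[0,0,0],[0,0,0]],"gripper":[0.24,0.24,0.24,0.24,0.24]}'
python3 -m inch '{"delta_pos":[[0,0,0],[0,0,0],[0,0,0],[0,0,0],[0,0,0]],"turn":[[0,0,0],[0,0,0],[0,0,0],[0,0,0],[0,0,0]],"gripper":[0.24,0.34,0.4,0.45,0.5]}'
python3 -m inch '{"delta_pos":[[0,0,-1],[0,0,-3],[0,0,-4],[0,0,-4],[0,0,-2]],"turn":[[0,0,0],[0,0,0],[0,0,0],[0,0,0],[0,0,0]],"gripper":[0.5,0.5,0.5,0.5,0.5]}'
python3 -m inch '{"delta_pos":[[0,-5,0],[0,-5,0],[0,-5,0],[0,-3,0],[0,0,0]],"turn":[[0,0,0],[0,0,0],[0,0,0],[0,0,0],[0,0,0]],"gripper":[0.5,0.5,0.5,0.5,0.5]}'
python3 - <<'E'
from h import *
from station import optics
for n in("top","side"):
    c=optics.camera(n);np.savez(n+"2.npz",**c)
    i=c["img"][120:300,150:480] if n=="top" else c["img"][100:340,200:460]
    cv2.imwrite(f"pics/{n}2.png",i[...,::-1].repeat(2,0).repeat(2,1))
E
```

```text
clock: 27.4
ee_pos: [0.613, 0.2903, 0.0426]
orientation: [-3.142, -0.0, 1.565]
ft_force: [0.4, -0.5, -0.5]
opening: 0.318
grip_force: 15.0
clock: 28.02
ee_pos: [0.613, 0.2903, 0.0426]
orientation: [-3.142, -0.0, 1.565]
ft_force: [0.1, -0.4, -0.4]
opening: 0.488
grip_force: 0.0
clock: 28.65
ee_pos: [0.6137, 0.2907, 0.1854]
orientation: [3.139, -0.002, 1.565]
ft_force: [0.8, 1.3, 0.2]
opening: 0.497
grip_force: 0.0
clock: 29.28
ee_pos: [0.4309, 0.2913, 0.1827]
orientation: [-3.141, 0.001, 1.568]
ft_force: [0.5, -0.4, 0.8]
opening: 0.503
grip_force: 0.0
```

View pics/top2.png

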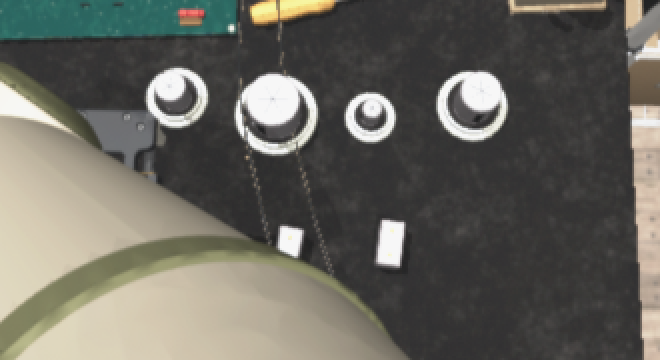

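View pics/side2.png

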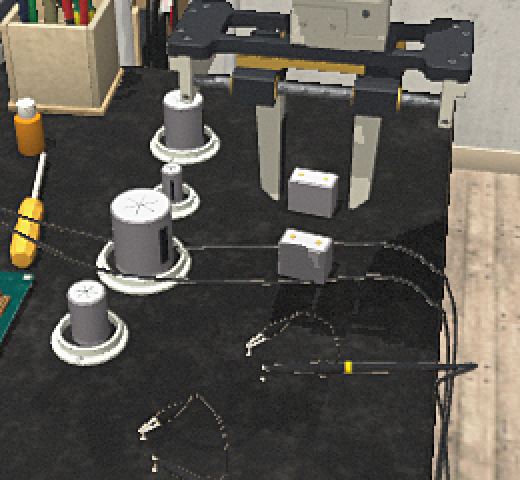

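All four cans stand in their holders: the tops are at (171,83), (272,98), (373,107) and (481,90) in the top crop, and the blocks haven't moved. I'll check the centring in numbers.

```bash
python3 - <<'E'
from h import *
c=dict(np.load("top2.npz"));P=cloud(c)
for u,v,z,h in[(235,161,.050,(.6128,.2904)),(286,169,.066,(.5968,.1879)),(336,173,.042,(.5964,.0885)),(390,165,.058,(.6115,-.0187))]:
    m=np.zeros((400,640),np.uint8);s=np.s_[v-20:v+20,u-20:u+20]
    m[s]=((c["img"][s].min(-1)>150)&(P[s][...,2]>z-.006)).astype(np.uint8)*255
    p,d=hull_circle(c,m,z);print((1000*(p-h)).round(1),round(d*1000,1),"top z",np.median(P[s][...,2][m[s]>0]).round(4),"want",z)
E
```

```text
[-0.3 -0.1] 29.9 top z 0.0496 want 0.05
[-0.5 -0.9] 52.2 top z 0.0656 want 0.066
[-0.3  0.2] 19.1 top z 0.0411 want 0.042
[-0.4 -0.2] 40.9 top z 0.0574 want 0.058
```

```bash
python3 -c "
from station import ticket
print(ticket.close_job())"
```

```text
the job is handed in; nothing more can be done
None
```

All four cans stand upright in the holders of their size, within about 1 mm of centre by the top camera, both blocks look unmoved in the final pictures, and the job is handed in (no verdict was returned).

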